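Prove the gearbox selector and leave it in neutral

ROBOT

A 7-joint arm with a two-finger parallel gripper is mounted at the origin on the work surface. World frame = base frame: x ahead of the robot, y to its left, z up, the work surface at z = 0. Lengths are in mm, angles in rad, forces in N, time in s.
With the tool pointing down it reaches from about 400 to 900 mm from the base axis. Payload 5.6 kg.
Tool frame: the origin (TCP) lies midway between the tips of the shut fingers; the grasp point (between the pads) lies 19 mm behind it; x points along the fingers, y is the direction in which the jaws open and shut, and the axes are right-handed (so a half turn about x gives the same grasp; the last joint's range is limited). The gripper opens to 92 mm and grips with 3 to 60 N. Pads are 20 mm wide; open, the fingers measure 128 mm over their backs; the gripper's body (75 mm by 189 mm) begins 69 mm behind the grasp point.
Start: joints at [1.197, 0.468, -0.012, 1.603, 0.006, 1.071, -0.056], TCP at [211.079, -614.78, 214.592] pointing down, gripper open.
Joint ranges: [-2.53, 2.53], [-0.31, 2.02], [-1.57, 1.55], [0.28, 2.44], [-1.29, 4.43], [0.15, 1.84], [-2.92, 2.92]. Speed limits (rad/s): [2.57, 2.57, 3.14, 3.14, 3.14, 3.14, 3.14].

INTERFACE

Orientations are given as a rotation vector (axis times angle).
In Python, from cell import robot, grip, kin, viewer gives the robot as it stands. Calls block until the motion is done:
- robot.movep(position, orientation): joint-space move of the TCP to a pose.
- robot.servo_line(position, feed=150, rotation=None): straight line of the TCP; rotation=None keeps the orientation; feed is the mean speed in mm/s.
- robot.goto_joints(angles): joint-space move.
- grip(opening, newtons=None): opening from 0.0 (shut) to 1.0 (fully open); newtons is the grip in N (None keeps the last); returns when the fingers have stopped.
- robot.hold(seconds).
- kin.ik(position, orientation): joint angles nearest the present ones, or None.
- robot.observe(): the state.
- viewer.read_camera(name): name is "scene" or "top" or "wrist"; returns the picture (400x640x3 uint8, red, green, blue); there is no depth.
- viewer.camera_info(name): a dict with "camera_matrix" (3x3 intrinsics, pixels), "R" (3x3) and "t" (3): a world point X has camera coordinates R X + t. Camera axes: x right, y down, z forward; pixel columns grow to the right and rows downward; lengths in mm; the calibration is good to about 2 mm. A picture is of the moment at which its call begins: read the wrist's pose just before it. camera_info takes no time and is no camera call; for the wrist camera it gives the pose at the moment of the call.
A pose or a line that the arm cannot do raises robot.IKError and nothing moves.
- robot.job_done(): hands the job in, once; it reports no verdict.
Trained networks look in the newest picture that a camera, given by its name, has taken for a name from the list of things; names that differ only in an ending like _2 or _b are one class to them, and where a whole thing is asked for, a point or a joint stands for the part that bears it (a point fixed in the world has none). Each returns a list of dicts, best first, with "confidence" (0 to 1); they miss things now and then, are a little off and sometimes report something else, mostly with a low value. They report only what shows in the picture. A call takes as long as a camera call.
- viewer.silhouettes(name, camera): "mask" (400x640 bool, what is visible of it).
- viewer.pinpoint(name, camera): "at" ([x, y, z] in mm, in the coordinates of the camera as it stood for that picture, good to about 4 mm: a listed point, or the origin of a listed thing).
The state is a dict: "t": time; "joints": joint angles; "joint_velocities": joint speeds; "joint_torque": joint torques, N m; "tcp_pos": TCP position; "tcp_rot": TCP orientation; "contact_force": force on the tool from outside, world axes, zero at the start; "wrist_torque": the same for the moment, N m; "grip_width": opening from 0.0 (shut) to 1.0 (fully open).
Only numpy, scipy, OpenCV 4.12 (cv2) and the standard library are available. Lean on these libraries where they do the work, as an engineer would, in place of code of your own. Each camera call takes 0.05 s, during which the arm holds its last target. There are 200 camera calls.

TASK

The range selector on the green gearbox cover has just been refitted: push its upturned tab with your fingertips round to the four-pip mark until it clicks in there, then push it back round to the ring mark (neutral) and leave it clicked in, ready for the cover to be fitted. Only push the tab, do not pinch it between the fingers; do not lift the cover or shove it out of place, and leave the tools and parts around it where they lie.

Things in the scene. Friction and masses are not known exactly. Their poses are not given: they have to be found in the camera images.
- cover: Green cast-iron gearbox cover, about 4.5 kg, lying loose on the bench (slides at 20 to 35 N). Flange 196 mm (its x) by 246 mm (its y), 12 mm thick, eight bolt bosses 15 mm high; raised flat top 162 x 212 mm, 38 mm above the bench. Origin: centre of the underside. A brass filler plug stands to 48 mm in its +x, -y corner.
- selector (a joint): Selector angle about its upright pivot, rad, growing anticlockwise from above: 0 at one pip, 0.698 two pips, 1.396 ring (neutral), 2.094 three pips, 2.793 four pips; stops 0.07 past each end. A sprung ball clicks it into each: 4 to 5 N at the tab pushes it out, and once past half way it jumps into the next. Starts clicked in anywhere from one pip to three pips.
- tab (a point): Middle of the tab's top edge, 82 mm above the bench, 60 mm from the pivot. Tab: steel upright, 49 to 71 mm from the pivot, 8 mm thick (its two broad faces are pushed), standing 25 mm above the flat 22 mm wide selector arm (arm's top 57 mm above the bench). The arm's end points at the selected mark. This point's x axis: radially outwards; y: anticlockwise along the arc; z: up.
- pivot (a point): On the selector's upright pivot axis, 82 mm above the bench (tab-top height). Round it: steel disc of 30 mm radius, top at 57 mm, and a nut of 11 mm radius with the shaft end, top at 70 mm. The detent housing lies on the cover's +x side, out to 61 mm from the pivot and up to 55 mm above the bench. Axes as the cover's.
- mark_ring (a point): Centre of the ring mark (neutral): bare-metal ring, 22 mm diameter, 40 mm above the bench, 85 mm from the pivot, on the cover's -x side. It is the middle of five bare-metal marks 40 degrees apart on this arc, anticlockwise from above: one pip (on the +y side), two pips, ring, three pips, four pips (-y side).
- mark_four (a point): Centre of the four-pip mark (four bare-metal pips of 10 mm diameter, 12 x 15 mm apart), 40 mm above the bench, 85 mm from the pivot axis.
- wing_nut: Brass wing nut, 36 mm across the wings, 22 mm high, lying loose on the cover's flat top near its -x, +y corner, beyond the marks and its centre at least 105 mm from the pivot. Origin: centre of its underside. Leave it.
- pine_block: Pine block 75 x 135 x 38 mm with two blind holes that hold the bearings, to the right of the cover. Origin: centre of its underside. Leave it.
- bearing_a: Ball bearing, 39 mm outside diameter, 12 mm wide, lying flat in the pine block, its top 43 mm above the bench. Origin: centre of its underside. Leave it.
- bearing_b: The second such bearing in the pine block. Leave it.
- mallet: Boxwood mallet lying on its side to the left of the cover: head 58 mm diameter and 95 mm long along its y, handle 235 mm long towards its -x. Origin: on the bench under the head's centre. Leave it.
- spanner: Steel spanner 170 mm long lying flat to the left of the mallet. Leave it.
- screwdriver: Screwdriver 200 mm long lying beyond the cover. Leave it.
- grease_jar: Grease jar, 60 mm diameter, 68 mm high, standing beyond the cover on the left. Origin: centre of its underside. Leave it.

How it is judged:
By the outcome, as a careful person would: the job done as asked, in the order asked, and still so for the second after the job is handed in, with the robot touching nothing.
It also fails if it takes over 64 s, if anything falls off the work surface, if the arm or the gripper's body presses on something with over 40 N, if the wrist force passes 120 N, or if a joint passes its speed limit or range.

## Working session

There is one attempt and no reset: what is moved stays moved. The work goes in short steps, each a Python script; the robot and the scene stay as the last script left them, time stands still between calls to the robot, and variables do not carry over. Pictures are saved under pics/ and viewed, about 8 in all and at most 12, crops included, and the job is handed in when it is done.

```bash
ls; mkdir -p pics; cat > h.py <<'E'
from cell import robot, grip, kin, viewer
import numpy as np, cv2
def w(cam,p):
    i=viewer.camera_info(cam); return np.array(i["R"]).T@(np.array(p)-np.array(i["t"]))
def px(cam,X):
    i=viewer.camera_info(cam); c=np.array(i["R"])@np.array(X)+np.array(i["t"]); c=np.array(i["camera_matrix"])@c; return c[:2]/c[2]
def snap(cam,fn):
    im=viewer.read_camera(cam); cv2.imwrite('pics/'+fn,im[:,:,::-1]); return im
E
python3 - <<'E'
from h import *
np.set_printoptions(precision=1,suppress=True)
a=snap('top','top0.png'); 
for n in ['cover','tab','pivot','mark_ring','mark_four','wing_nut','grease_jar','pine_block','mallet']:
    for r in viewer.pinpoint(n,'top')[:2]: print('top',n,round(r['confidence'],2),w('top',r['at']))
b=snap('scene','scene0.png')
for n in ['cover','tab','pivot','mark_ring','mark_four']:
    for r in viewer.pinpoint(n,'scene')[:1]: print('scene',n,round(r['confidence'],2),w('scene',r['at']))
cv2.imwrite('pics/both.png',cv2.resize(np.vstack([a,b])[:,:,::-1],(480,600)))
s=robot.observe(); print(s['t'],s['tcp_pos'],s['tcp_rot'])
E
```

```text
pics
top cover 0.95 [582.8 -51.4  -1. ]
top cover 0.53 [ 603.7 -350.    28.9]
top tab 0.59 [608.9   0.3  82. ]
top pivot 0.79 [602.6 -52.2  84.8]
top mark_ring 0.59 [524.6 -32.8  39.1]
top mark_four 0.68 [ 566.  -129.8   40.4]
top wing_nut 0.6 [551.6  47.1  35.8]
top grease_jar 0.87 [728.9 257.6   2.9]
top pine_block 0.81 [ 567.3 -349.7   -4. ]
top mallet 0.65 [548.7 349.1  -2.4]
scene tab 0.6 [607.5  -0.5  82.9]
scene pivot 0.84 [609.1 -59.8  78.2]
scene mark_ring 0.89 [523.5 -36.9  38.5]
scene mark_four 0.74 [ 571.8 -135.1   42.3]
0.8 [ 211.1 -614.8  214.6] [ 2.   0.3 -2. ]
```

View pics/top0.png

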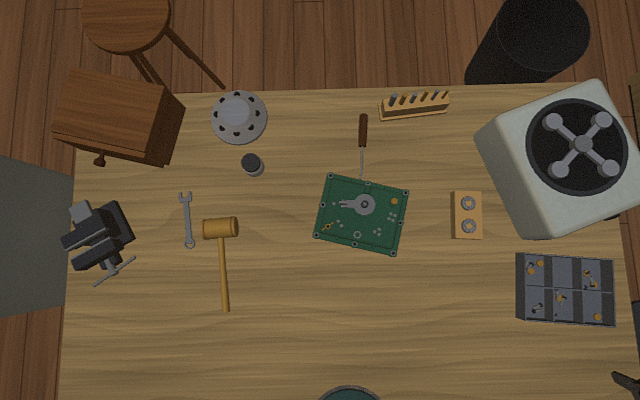

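View pics/scene0.png

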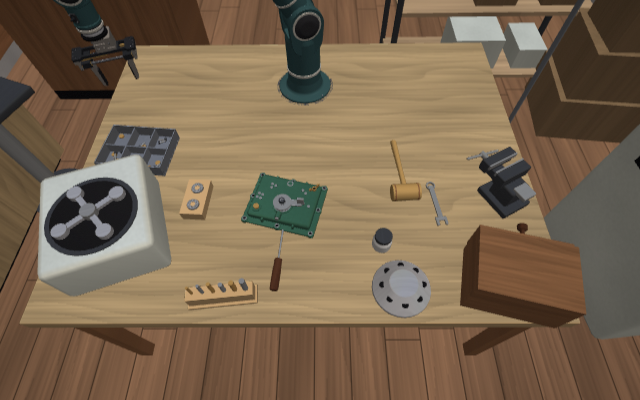

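The top view shows the cover at about px (362,214), with the selector arm pointing left (px 345,203), towards the one-pip mark. The scene view agrees. The tall white box on the right needs a detour. Next I'll go in close by an inner path, after checking IK along the arc.

```bash
cat >> h.py <<'E'
from scipy.spatial.transform import Rotation as Ro
def rv(a):
    c,s=np.cos(a),np.sin(a); return Ro.from_matrix(np.array([[0,c,s],[0,s,-c],[-1,0,0]])).as_rotvec()
E
python3 - <<'E'
from h import *
np.set_printoptions(precision=2,suppress=True)
p=np.array([606,-56,0])
for off in (0,180):
  for d in (56,100,145,190,235,270):
    a=np.radians(d); q=kin.ik(p+[60*np.cos(a),60*np.sin(a),64],rv(a+np.radians(off)))
    print(off,d,q if q is None else np.array(q))
s=robot.observe(); 
robot.servo_line([400,-350,330],feed=300)
robot.movep([575,-70,330],rv(np.radians(180)) if 0 else s['tcp_rot'])
print(robot.observe()['t'],robot.observe()['joints'], robot.observe()['contact_force'])
a=snap('wrist','w0.png')
for n in ['cover','tab','pivot','mark_ring','mark_four','wing_nut']:
    for r in viewer.pinpoint(n,'wrist')[:2]: print(n,round(r['confidence'],2),w('wrist',r['at']))
E
```

```text
0 56 [ 0.5   0.8  -0.8   1.69  0.68  0.95  0.42]
0 100 [ 0.46  0.7  -0.71  1.81  0.59  0.86  1.21]
0 145 [ 0.86  1.06 -1.33  1.88  1.13  1.22  1.65]
0 190 [ 0.02  0.51  0.06  1.96 -0.04  0.68 -2.87]
0 235 [ 0.18  0.55 -0.07  1.88  0.05  0.72 -2.1 ]
0 270 [ 0.28  0.61 -0.19  1.78  0.15  0.77 -1.56]
180 56 [ 0.06  0.63 -0.14  1.72  0.12  0.79 -2.3 ]
180 100 [ 0.17  0.59 -0.31  1.83  0.25  0.76 -1.66]
180 145 [ 0.32  0.57 -0.44  1.92  0.35  0.73 -0.93]
180 190 [ 0.51  0.59 -0.58  1.92  0.46  0.76 -0.16]
180 235 [ 0.64  0.67 -0.68  1.85  0.56  0.83  0.63]
180 270 [ 0.61  0.71 -0.66  1.76  0.55  0.87  1.27]
3.35 [ 0.39  0.29 -0.4   1.62  0.12  1.26 -1.28] [-0.18 -0.09  0.82]
cover 0.63 [581.91 -54.71   4.17]
tab 0.67 [610.15   1.41  80.54]
pivot 0.65 [604.88 -51.99  81.88]
mark_ring 0.72 [525.51 -29.07  40.79]
mark_four 0.84 [ 571.22 -131.19   41.8 ]
wing_nut 0.61 [546.86  48.01  39.19]
wing_nut 0.56 [ 539.54 -342.08   30.62]
```

View pics/w0.png

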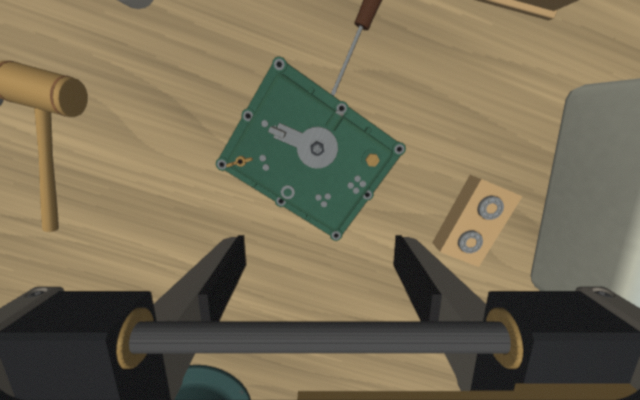

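The wrist view shows the nut at (317,148), the tab at about (277,131) pointing at the one-pip mark (264,124), the ring at (288,192) and the four pips at about (357,185). I'll back-project these to fix the pivot and the cover's yaw.

```bash
python3 - <<'E'
from h import *
np.set_printoptions(precision=2,suppress=True)
i=viewer.camera_info('wrist');R=np.array(i['R']);K=np.array(i['camera_matrix']);c=-R.T@np.array(i['t'])
def bp(u,v,z):
    d=R.T@np.linalg.inv(K)@[u,v,1]; return (c+d*(z-c[2])/d[2])[:2]
P=bp(317,148,70); print('pivot',P)
for n,u,v,z in [('one',264,124,40),('two',264.5,163,40),('ring',288,192,40),('three',323,200,40),('four',357,184.5,40),('tab',277,131,82),('wing',240,161,50)]:
    q=bp(u,v,z); d=q-P; print(n,q,np.hypot(*d),np.degrees(np.arctan2(d[1],d[0]))%360)
print([bp(*x,15) for x in [(279,64),(400,149),(336,236),(222,164)]])
E
```

```text
pivot [605.19 -54.72]
one [609.91  29.99] 84.8460543243746 86.81308027318829
two [554.34  13.38] 84.9974521312757 126.74926480459015
ring [522.09 -34.35] 85.56736174720427 166.22904613710202
three [527.56 -90.96] 85.67462102916554 205.021787175724
four [ 568.71 -133.13] 86.48195706617601 245.0495392886814
tab [610.49   4.21] 59.16592797910538 84.86252372781635
wing [547.43  47.75] 117.63306212945578 119.40704189310841
[array([697.62,  36.47]), array([ 640.83, -182.28]), array([ 466.61, -136.31]), array([525.25,  81.14])]
```

```bash
cat >> h.py <<'E'
PV=np.array([605.,-55.]); A0=np.radians(86.3)
def pose(th,off,z=64,r=60):
    "selector angle th of the finger frame; off: mm along arc direction (anticlockwise +)"
    a=A0+th; er=np.array([np.cos(a),np.sin(a)]); et=np.array([-er[1],er[0]])
    return list(PV+r*er+off*et)+[z], rv(a+np.pi)
def go(th,off,z=64,feed=40):
    p,o=pose(th,off,z); robot.servo_line(p,feed=feed,rotation=o)
    s=robot.observe(); F=np.array(s['contact_force'])
    print(f"{s['t']:.2f} th {th:.2f} off {off} F {np.round(F,1)}"); return F
E
python3 - <<'E'
from h import *
grip(0.0,20)
p,o=pose(0,-30,120); robot.movep(p,o)
F0=go(0,-30,64,feed=100)
if np.hypot(*F0[:2])<4 and abs(F0[2])<4:
    for th in np.arange(0,0.81,0.1):
        F=go(th,-15,feed=40)
        if np.linalg.norm(F-F0)>14: print('stop'); break
snap('wrist','w1.png')
for n in ['tab']:
    for r in viewer.pinpoint(n,'wrist')[:1]+[]: 
        q=w('wrist',r['at']); d=q[:2]-PV; print(n,r['confidence'],q,np.arctan2(d[1],d[0])-A0)
snap('top','t1.png')
for r in viewer.pinpoint('tab','top')[:1]:
        q=w('top',r['at']); d=q[:2]-PV; print(r['confidence'],q,np.arctan2(d[1],d[0])-A0)
E
```

```text
6.68 th 0.00 off -30 F [-0.1 -0.1 -0.1]
7.21 th 0.00 off -15 F [0.3 0.3 1. ]
7.52 th 0.10 off -15 F [ 1.9 -0.7  0.2]
7.83 th 0.20 off -15 F [0.  0.  1.2]
8.13 th 0.30 off -15 F [0.3 0.5 0.1]
8.44 th 0.40 off -15 F [ 0.3  0.5 -0.1]
8.75 th 0.50 off -15 F [-0.8  0.7  0.1]
9.06 th 0.60 off -15 F [-0.9  0.  -0.9]
9.37 th 0.70 off -15 F [ 0.5 -0.8  0.2]
9.68 th 0.80 off -15 F [ 4.9  2.1 -3.4]
```

View pics/w1.png

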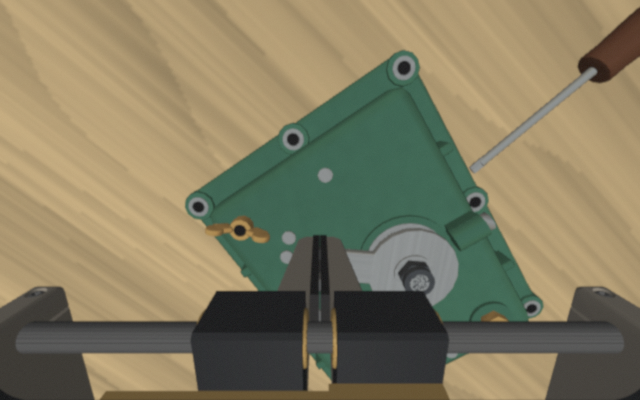

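The selector arm has moved to about the two-pip mark (arm at px 370,268), with the finger behind the tab. The reaction force has the right direction and size, so I'll keep pushing.

```bash
python3 - <<'E'
from h import *
for th in list(np.arange(0.9,2.61,0.1))+[2.66]:
    F=go(th,-15,feed=40)
    if np.linalg.norm(F)>14: print('stop'); break
robot.hold(0.3)
p,o=pose(th,-28); robot.servo_line(p,feed=60)
p,o=pose(th,-28,130); robot.servo_line(p,feed=150)
# move away over, towards the far side, for the look
robot.movep([575,20,300],rv(A0+2.66+np.pi)); s=robot.observe(); print(s['t'],s['contact_force'])
for c in ('wrist','top','scene'):
    snap(c,'b_'+c+'.png')
    for n in ('tab','pivot','cover','mark_four'):
        for r in viewer.pinpoint(n,c)[:1]:
            q=w(c,r['at']); d=q[:2]-PV; print(c,n,round(r['confidence'],2),np.round(q,1),round((np.arctan2(d[1],d[0])-A0)%6.283,2))
E
```

```text
10.18 th 0.90 off -15 F [0.1 1.  1.2]
10.49 th 1.00 off -15 F [ 0.8 -0.7  0.1]
10.80 th 1.10 off -15 F [-0.  -0.2 -0.3]
11.11 th 1.20 off -15 F [ 0.  -1.1 -0.6]
11.42 th 1.30 off -15 F [ 0.2  0.3 -0.1]
11.72 th 1.40 off -15 F [0.2 0.4 0.2]
12.03 th 1.50 off -15 F [1.1 4.5 1. ]
12.34 th 1.60 off -15 F [0.2 2.1 1.7]
12.65 th 1.70 off -15 F [-0.4  0.3 -0.3]
12.96 th 1.80 off -15 F [0.4 0.4 0.1]
13.27 th 1.90 off -15 F [ 0.3  0.3 -0.8]
13.57 th 2.00 off -15 F [ 0.5 -0.  -0.4]
13.88 th 2.10 off -15 F [ 1.  -0.4 -0.1]
14.19 th 2.20 off -15 F [-1.7  5.   2.8]
14.50 th 2.30 off -15 F [-1.8  2.3  1.7]
14.81 th 2.40 off -15 F [ 0.1 -0.6  0.5]
15.12 th 2.50 off -15 F [-0.2  1.1 -0.6]
15.43 th 2.60 off -15 F [ 0.3  0.3 -0.4]
15.68 th 2.66 off -15 F [-0.1  0.6  0.4]
17.7667 [-0.08954595  0.19915753 -0.36103949]
wrist tab 0.59 [ 578.2 -115.4   77.6] 2.79
wrist pivot 0.81 [602.4 -51.1  83.8] 0.65
wrist cover 0.61 [581.7 -50.5   1.5] 1.44
wrist mark_four 0.64 [ 570.4 -132.7   42.1] 2.79
top cover 0.68 [581.8 457.5   0.6] 0.11
scene tab 0.65 [ 580.  -114.6   79.1] 2.81
scene pivot 0.93 [609.3 -60.   77. ] 3.92
scene cover 0.62 [582.  -48.1   1.9] 1.34
scene mark_four 0.96 [ 570.7 -134.2   43.6] 2.8
```

View pics/b_wrist.png

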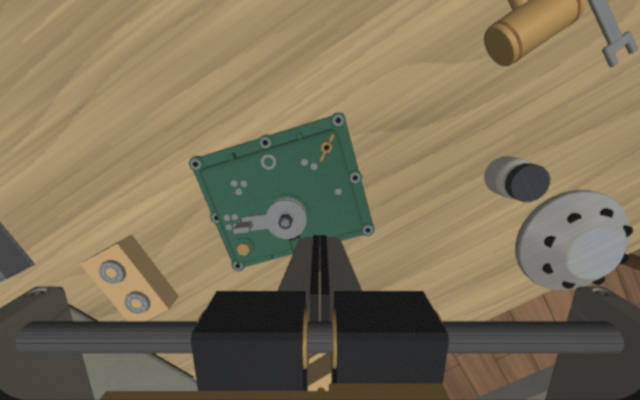

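The selector is clicked in at four pips: the arm ends on the four-pip mark at about (230,222), and both cameras' pinpoints give about 2.79–2.81. The cover hasn't moved. Now I'll push it back to the ring mark.

```bash
python3 - <<'E'
from h import *
p,o=pose(2.793,32,130); robot.movep(p,o)
F=go(2.793,32,64,feed=100)
if np.linalg.norm(F)<5:
    for th in list(np.arange(2.8,1.55,-0.1))+[1.55]:
        F=go(th,15,feed=40)
        if np.linalg.norm(F)>14: print('stop'); break
    robot.hold(0.3)
p,o=pose(th,28); robot.servo_line(p,feed=60)
p,o=pose(th,28,130); robot.servo_line(p,feed=150)
robot.movep([575,-170,300],rv(A0+1.5+np.pi)); s=robot.observe(); print(s['t'],s['contact_force'])
for c in ('wrist','top','scene'):
    snap(c,'c_'+c+'.png')
    for n in ('tab','pivot','cover','mark_ring','wing_nut'):
        for r in viewer.pinpoint(n,c)[:1]:
            q=w(c,r['at']); d=q[:2]-PV; print(c,n,round(r['confidence'],2),np.round(q,1),round((np.arctan2(d[1],d[0])-A0)%6.283,2))
E
```

```text
20.23 th 2.79 off 32 F [ 0.5 -0.1  0.4]
20.79 th 2.80 off 15 F [ 0.4  0.4 -0.4]
21.10 th 2.70 off 15 F [ 6.5 -1.6 -3.9]
21.41 th 2.60 off 15 F [0.6 0.2 0.8]
21.72 th 2.50 off 15 F [-0.4 -0.   0.7]
22.02 th 2.40 off 15 F [ 0.3 -0.7  0.4]
22.33 th 2.30 off 15 F [-0.6 -0.2  0.7]
22.64 th 2.20 off 15 F [-1.  -1.1  0.2]
22.95 th 2.10 off 15 F [0.9 0.3 0.5]
23.26 th 2.00 off 15 F [ 2.4 -2.5 -0.2]
23.57 th 1.90 off 15 F [ 0.2 -1.3  0.9]
23.88 th 1.80 off 15 F [-0.4  0.1  0.3]
24.18 th 1.70 off 15 F [ 1.2  0.  -0.8]
24.49 th 1.60 off 15 F [ 0.1  0.1 -0.5]
24.74 th 1.55 off 15 F [-0.2  1.   0.3]
26.8 [ 0.61438425 -0.69977575 -0.50241175]
wrist tab 0.59 [543.9 -44.9  76.7] 1.47
wrist cover 0.63 [582.9 -53.3   4.6] 1.56
wrist mark_ring 0.96 [524.  -34.6  40.6] 1.39
wrist wing_nut 0.74 [549.6  44.2  36.5] 0.57
top tab 0.57 [544.2 -41.3  82.2] 1.41
top pivot 0.6 [5.822e+02 4.592e+02 1.000e-01] 0.11
top cover 0.92 [579.1 -49.3  -4.2] 1.42
top mark_ring 0.6 [522.8 -36.   37.7] 1.41
top wing_nut 0.46 [549.7  44.5  36.5] 0.57
scene tab 0.85 [547.9 -42.8  82.4] 1.42
scene pivot 0.95 [607.3 -58.2  81.7] 3.83
scene cover 0.69 [583.5 -51.9   4. ] 1.49
scene mark_ring 0.61 [521.2 -41.3  38.3] 1.47
scene wing_nut 0.45 [544.9  44.3  36.4] 0.61
```

View pics/c_wrist.png

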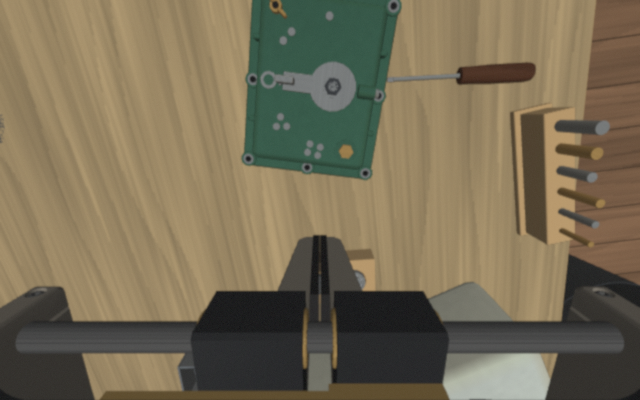

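View pics/c_scene.png

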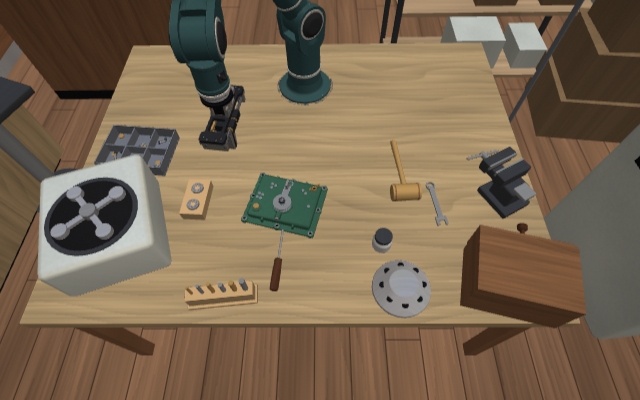

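The arm points at the ring: nut at (333,87), arm end at (285,80), ring at (268,79). The cover and the parts around it look unmoved, and the robot is clear, so I'm handing in.

```bash
python3 -c "
from h import *
robot.job_done(); print(robot.observe()['t'])"
```

```text
the job is handed in; nothing more can be done
the job is handed in; nothing more can be done
```

The selector is back on the ring mark (neutral) after being pushed from one pip round to four pips. I handed the job in shortly after 27 s on the robot's clock, against the 64 s limit. I pushed with the shut fingertips only, anticlockwise out and clockwise back, with no pinching.

- **At four pips:** the tab measured 2.79 rad (wrist camera) and 2.81 rad (scene camera) against a nominal 2.793. The picture also showed the arm on the four-pip mark. The top camera did not find the tab at this point.
- **At the ring:** the tab measured 1.41 rad (top) and 1.42 rad (scene) against a nominal 1.396. The wrist network said 1.47, but its picture shows the arm pointing straight at the ring. I took that reading as network error, since the nearest other clicks are 0.698 rad away.
- **Forces:** the contact force peaked at about 8 N in the readings I logged, and dropped off after each click.
- **Cover and other parts:** the cover and wing nut stayed in place within measurement noise. The other tools and parts looked unmoved in the pictures, and the robot was clear of everything at hand-in.
- **Bad network reading:** the top camera twice gave a false position far from the cover, near (582, 458) mm, once as "cover" and once as "pivot". I ignored both.

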